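Hold the sprung hood of the occupied test cell just short of its balance point

ROBOT

A 7-joint arm with a two-finger parallel gripper is mounted at the origin on the work surface. World frame = base frame: x ahead of the robot, y to its left, z up, the work surface at z = 0. Lengths are in m, angles in rad, forces in N, time in s.
With the tool pointing down it reaches from about 0.425 to 0.95 m from the base axis. Payload 4.7 kg.
Tool frame: the origin (TCP) lies between the finger pads; the fingertips stand robot.tcp_to_tips ahead of it and the grasp point (between the pads) lies 11 mm behind it (robot.tcp_to_tips is the distance from the TCP to the fingertips, in m); z points along the fingers, y is the line along which they close (so a half turn about z gives the same grasp; the last joint's range is limited). The gripper opens to 87 mm and grips with 3 to 60 N. Pads are 19 mm wide; open, the fingers measure 117 mm over their backs; the gripper's body (75 mm by 190 mm) begins 51 mm behind the grasp point.
Start: joints at [-1.254, 0.469, -0.049, 1.532, 0.024, 1.141, -0.082], TCP at [0.229, 0.635, 0.231] pointing down, gripper open.
Joint ranges: [-2.59, 2.59], [-0.33, 1.99], [-1.39, 1.29], [0.1, 2.45], [-1.04, 4.18], [0.21, 1.99], [-2.66, 2.66]. Speed limits (rad/s): [2.57, 2.57, 3.14, 3.14, 3.14, 3.14, 3.14].

INTERFACE

Orientations are given as a unit quaternion [w, x, y, z].
In Python, from station import robot, eyes, job_done gives the robot as it stands.
- The arm moves only by the shell command python3 -m inch 'ROWS'. ROWS is JSON, a list of rows, each a list of 5 numbers: the shift along the tool's x, y, z in mm, then the turn about the tool's z in rad, then the finger opening in mm, from 0 to 87. A call has 1 to 20 rows; each row shifts and turns the commanded pose from where the row before left it, along the tool's axes as they then stand; what a row does not reach is not made up. A row lasts 1/8 s, in which the tool goes at most 62.5 mm and 10.7 degrees, less where a joint would pass 70% of its speed; a pose out of reach is approached as far as the arm can. A call with a gripper value outside its range is refused whole. The fingers move at their own pace and stop on an object; the grip force is fixed at half the most. Time passes only in rows, so rows that do not move let the fingers close. It gives the time, the measured TCP pose, the force, the opening and the grip force at its end, in the units of the state.
- robot.get_state(): the state, without advancing time (a new reading comes with each control period).
- eyes.grab_frame(name): name is "scene" or "top" or "wrist"; returns (picture, depth): 384x512x3 uint8, blue, green, red; 384x512 float32, m along the optical axis (not along the pixel's ray), 0 where there is no reading.
- eyes.camera_params(name): a dict with "mtx" (3x3 intrinsics, pixels), "eye" and "orientation" of the camera in the world; the wrist camera has in their place "mount" (4x4, takes a point from camera to tool coordinates, whose origin is the TCP and whose axes are the flange's). Camera axes: x right, y up, looking along -z (the intrinsics and any distortion apply to the point x, -y, -z); pixel columns grow to the right and rows downward; lengths in m; the calibration is good to about 2 mm. The wrist camera is an equidistant fisheye: a pixel r from the principal point sees the ray r / f radians off the axis. A picture is of the moment at which its call begins: read the wrist's pose just before it. camera_params takes no time and is no camera call.
- job_done(): hands the job in; it is judged then, once.
The state is a dict: "t": time; "q": joint angles; "joint_velocities": joint speeds; "effort": joint torques, N m; "ee_pos": TCP position; "eef_rot": TCP orientation; "contact_force": force on the tool from outside, world axes, zero at the start; "ft_torque": the same for the moment, N m; "grip_width": finger opening in m; "gripper_force": force on a finger pad.
Only numpy, scipy, OpenCV 4.12 (cv2) and the standard library are available. Lean on these libraries where they do the work, as an engineer would, in place of code of your own. Each camera call takes 0.05 s, during which the arm holds its last target. There are 200 camera calls.

TASK

One of the two test cells has the yellow multimeter under its clear hood: take that hood by its red handle, raise it a little past its balance point without letting it fly open towards its stop, then bring it back and hold it still about five degrees below balance, where it would close again if let go. Finish while still holding it there in the gripper; keep the other hood shut and leave everything else on the bench where it is.

Things in the scene. Friction and masses are not known exactly. Their poses are not given: they have to be found in the camera images.
- cell_left: left test cell (+y is the left): fixed grey base, 240 (x) x 200 (y) x 30 mm, with a clear hood hinged at its far edge. Origin: centre of its underside; own -x is the front, roughly towards the robot; +z up. Hood: clear box with aluminium edges, 215 mm deep, 170 mm wide, top 88 mm above the hinge, 0.9 kg
- cell_left_nest (a point): centre of the black mat in the left cell, on which the device lies, 34 mm above the bench
- cell_left_hinge (a point): middle of the left hood's hinge axis, 42 mm above the bench, 105 mm behind the cell's centre; the axis runs along the cell's y. A yellow stripe on the black disc at each end of the hinge marks balance: there the aluminium lower edge of the hood's side is parallel to it
- hood_left (a joint): angle of the left hood (rad): 0 shut; grows as its front rises and swings back away from the robot; stop at 1.75. A lifting spring works against its weight: below the balance angle, 1.0 rad (57 degrees), it falls shut, above it is thrown open. The pull is nil at balance and grows away from it, to about 2.5 N at the handle when shut; it stays nowhere in between by itself
- handle_left (a point): middle of the left hood's handle: red round bar, 12 mm thick, along the cell's y, 82 mm clear between its arms, 50 mm in front of the hood's front face. Shut: 102 mm above the bench, 265 mm in front of and 60 mm above the hinge axis (272 mm radius). Moves with the hood. Pinched across from above, it can turn between the pads while the tool keeps pointing down
- cell_right: right test cell (+y is the left): fixed grey base, 240 (x) x 200 (y) x 30 mm, with a clear hood hinged at its far edge. Origin: centre of its underside; own -x is the front, roughly towards the robot; +z up. Hood: clear box with aluminium edges, 215 mm deep, 170 mm wide, top 88 mm above the hinge, 0.9 kg
- cell_right_nest (a point): centre of the black mat in the right cell, on which the device lies, 34 mm above the bench
- cell_right_hinge (a point): middle of the right hood's hinge axis, 42 mm above the bench, 105 mm behind the cell's centre; the axis runs along the cell's y. A yellow stripe on the black disc at each end of the hinge marks balance: there the aluminium lower edge of the hood's side is parallel to it
- hood_right (a joint): angle of the right hood (rad): 0 shut; grows as its front rises and swings back away from the robot; stop at 1.75. A lifting spring works against its weight: below the balance angle, 1.0 rad (57 degrees), it falls shut, above it is thrown open. The pull is nil at balance and grows away from it, to about 2.5 N at the handle when shut; it stays nowhere in between by itself
- handle_right (a point): middle of the right hood's handle: red round bar, 12 mm thick, along the cell's y, 82 mm clear between its arms, 50 mm in front of the hood's front face. Shut: 102 mm above the bench, 265 mm in front of and 60 mm above the hinge axis (272 mm radius). Moves with the hood. Pinched across from above, it can turn between the pads while the tool keeps pointing down
- meter: yellow handheld multimeter, 100 x 58 x 30 mm, lying face up under one of the hoods; origin at the centre of its underside
- resistor_box: blue box with four black knobs, 90 x 70 x 35 mm, under the other hood; origin at the centre of its underside
- mouse: black computer mouse, 100 mm long, 32 mm high, a bystander on the bench; origin at its underside
- screwdriver: screwdriver lying flat, a bystander on the bench
- mug: blue mug, 80 mm wide, 90 mm high, a bystander on the bench; origin at its underside
- note_cube: green block of notes, 75 x 75 x 50 mm, a bystander on the bench; origin at its underside
- fuse_jar: small jar, 48 mm wide, 60 mm high, a bystander on the bench; origin at its underside
- ref_weight: brass cylinder, 36 mm wide, 40 mm high, a bystander on the bench; origin at its underside

How it is judged:
By the outcome, as a careful person would: the job done as asked, in the order asked, and still so for the second after the job is handed in, while the arm keeps its last pose, push and grip.
It also fails if it takes over 40 s, if anything falls off the work surface, if the arm or the gripper's body presses on something with over 40 N, if the wrist force passes 120 N, or if a joint passes its speed limit or range.

## Working session

There is one attempt and no reset: what is moved stays moved. The work goes in short steps, Python scripts to look and compute and a shell command to move; the robot and the scene stay as the last step left them, time stands still between calls to the robot, and variables do not carry over. Pictures are saved under pics/ and viewed, at most 10 in all, crops included, and the job is handed in when it is done.

```bash
mkdir -p pics; ls; python3 - <<'E'
from station import robot, eyes
import cv2,numpy as np
s=robot.get_state();print(s['t'],s['ee_pos'],s['eef_rot'],robot.tcp_to_tips)
for n in('scene','top'):
    im,d=eyes.grab_frame(n);cv2.imwrite(f'pics/{n}0.png',im);np.save(f'pics/{n}0.npy',d)
    print(eyes.camera_params(n))
a=cv2.imread('pics/scene0.png');b=cv2.imread('pics/top0.png')
cv2.imwrite('pics/both0.png',np.vstack([a,b])[:, :])
E
```

```text
pics
0.0 [0.22859208 0.63448937 0.22950795] [-1.24085209e-04  1.72030441e-01  9.85091152e-01 -9.66721899e-04] 0.008
{'mtx': array([[470.51142111,   0.        , 258.14471858],
       [  0.        , 470.51142111, 193.15327357],
       [  0.        ,   0.        ,   1.        ]]), 'eye': array([0.98472885, 0.65583181, 1.18933445]), 'orientation': array([0.27891996, 0.095251  , 0.29429599, 0.90913188])}
{'mtx': array([[488.99650498,   0.        , 247.77442209],
       [  0.        , 488.99650498, 189.96423012],
       [  0.        ,   0.        ,   1.        ]]), 'eye': array([0.36349845, 0.03637448, 1.88139924]), 'orientation': array([ 0.71002792,  0.03577865, -0.03336384, -0.70247213])}
```

View pics/scene0.png

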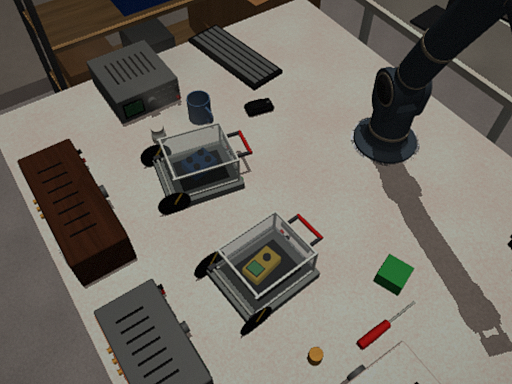

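View pics/top0.png

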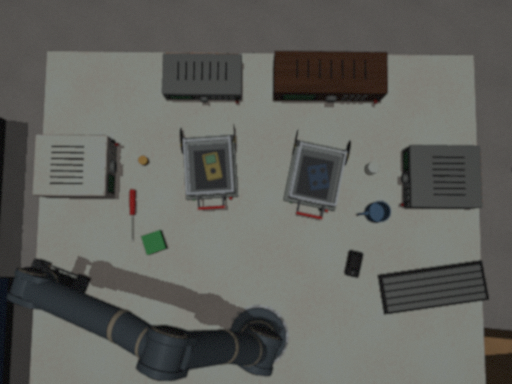

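The meter is in the left cell: at (262,265) in scene and (212,165) in top. Its handle is at (308,230) in scene and (211,207) in top. The right cell holds the blue box.

```bash
cat > h.py <<'E'
import cv2,numpy as np
from scipy.spatial.transform import Rotation as R
from station import robot,eyes
def ray(n,u,v):
    p=eyes.camera_params(n);m=p['mtx'];q=p['orientation']
    d=np.array([(u-m[0,2])/m[0,0],-(v-m[1,2])/m[1,1],-1.])
    return p['eye'],R.from_quat([q[1],q[2],q[3],q[0]]).apply(d)
def onz(n,u,v,z):
    e,d=ray(n,u,v);return e+d*(z-e[2])/d[2]
def tri(uv):
    A=np.zeros((3,3));b=np.zeros(3)
    for n,u,v in uv:
        e,d=ray(n,u,v);d=d/np.linalg.norm(d);P=np.eye(3)-np.outer(d,d);A+=P;b+=P@e
    return np.linalg.solve(A,b)
def red(im,box):
    x0,y0,x1,y1=box;h=cv2.cvtColor(im,cv2.COLOR_BGR2HSV)
    m=((h[...,0]<8)|(h[...,0]>172))&(h[...,1]>140)&(h[...,2]>70)
    k=np.zeros_like(m);k[y0:y1,x0:x1]=1
    return (m&k).astype(np.uint8)
E
python3 - <<'E'
from h import *
B={'top':(190,195,240,220),'scene':(280,205,335,250)}
c={}
for n,b in B.items():
    im=cv2.imread(f'pics/{n}0.png');m=red(im,b)
    v,u=np.nonzero(m);P=np.c_[u,v].astype(np.float32);r=cv2.minAreaRect(P)
    c[n]=(n,P[:,0].mean(),P[:,1].mean());print(n,len(P),r)
    vx,vy,x0,y0=cv2.fitLine(P,cv2.DIST_L2,0,.01,.01).ravel()
    t=(P-[x0,y0])@[vx,vy]
    e=[onz(n,x0+vx*k,y0+vy*k,.102) for k in(t.min(),t.max())]
    print('ends',np.round(e,4),'mid',np.mean(e,0),'len',np.linalg.norm(e[0]-e[1]),'dir',np.degrees(np.arctan2(*(e[1]-e[0])[:2])))
print('tri',tri(list(c.values())))
# discs (black) centres eyeballed
for n,L in {'top':[(182,139),(235,138)],'scene':[(208,264),(257,318)]}.items():
    e=[onz(n,*p,.042) for p in L];print(n,np.round(e,3))
# yellow meter
for n,b in {'top':(195,145,230,185),'scene':(235,240,290,290)}.items():
    im=cv2.imread(f'pics/{n}0.png');h=cv2.cvtColor(im,cv2.COLOR_BGR2HSV)
    m=(h[...,0]>15)&(h[...,0]<35)&(h[...,1]>110);x0,y0,x1,y1=b
    v,u=np.nonzero(m[y0:y1,x0:x1]);print(n,len(u),onz(n,u.mean()+x0,v.mean()+y0,.064))
E
```

```text
top 40 ((215.6284637451172, 205.6802215576172), (6.748998641967773, 32.893768310546875), 70.46334838867188)
ends [[0.4657 0.2195 0.102 ]
 [0.4901 0.1035 0.102 ]] mid [0.47791869 0.16145945 0.102     ] len 0.11852447843155221 dir 168.14150263002992
scene 115 ((302.6872253417969, 224.7144775390625), (41.568119049072266, 19.98055076599121), 7.696051120758057)
ends [[0.4959 0.1205 0.102 ]
 [0.4683 0.2223 0.102 ]] mid [0.48212549 0.17140304 0.102     ] len 0.10544333975987351 dir -15.157337600758279
tri [0.47673343 0.17500565 0.09637358]
top [[0.737 0.297 0.042]
 [0.743 0.095 0.042]]
scene [[0.753 0.093 0.042]
 [0.728 0.293 0.042]]
top 126 [0.61290379 0.17446241 0.064     ]
scene 598 [0.63814348 0.18570847 0.064     ]
```

```bash
python3 -m inch '[[-32,-29,0,0,40],[-32,-29,0,0,40],[-32,-29,0,0,40],[-32,-29,0,0,40],[-32,-29,0,0,40],[-32,-29,0,0,40],[-32,-29,0,0,40],[-32,-29,0,0,40],[-32,-29,0,0,40],[-32,-29,0,0,40],[-32,-29,0,0,40],[-32,-29,0,0,40],[0,0,0,0.165,40],[0,0,0,0.165,40],[0,0,0,0.165,40],[0,0,0,0.165,40],[0,0,0,0.165,40],[0,0,0,0.165,40],[0,0,0,0.165,40],[0,0,0,0,40]]'
python3 - <<'E'
from h import *
s=robot.get_state();print(s['t'],s['q'],s['ee_pos'],s['eef_rot'],s['contact_force'])
im,d=eyes.grab_frame('wrist');cv2.imwrite('pics/w1.png',im)
a,_=eyes.grab_frame('scene');cv2.imwrite('pics/scene1.png',a);p=eyes.camera_params('wrist');print(p)
E
```

```text
t: 2.6
ee_pos: [0.4718, 0.1775, 0.2302]
eef_rot: [-0.0, 0.681, 0.732, -0.0]
contact_force: [0.8, 0.2, 0.1]
grip_width: 0.0401
gripper_force: 0.0
2.6 [-0.72437644  0.18927349  0.32452009  1.94715911 -0.07051925  1.01659837
 -0.29591762] [0.47178293 0.17750191 0.2302341 ] [-9.84438406e-05  6.81143375e-01  7.32149980e-01 -3.17433377e-04] [0.75851825 0.21972976 0.13891642]
{'mtx': array([[297.31863964,   0.        , 256.07073757],
       [  0.        , 297.31863964, 190.5148976 ],
       [  0.        ,   0.        ,   1.        ]]), 'mount': array([[-1.05827997e-03,  9.69264889e-01,  2.46017183e-01,
         6.64335245e-02],
       [ 9.99999435e-01,  1.00011022e-03,  3.61387963e-04,
         1.14046686e-04],
       [ 1.04236364e-04,  2.46017427e-01, -9.69265400e-01,
        -1.53492153e-01],
       [ 0.00000000e+00,  0.00000000e+00,  0.00000000e+00,
         1.00000000e+00]])}
```

View pics/w1.png

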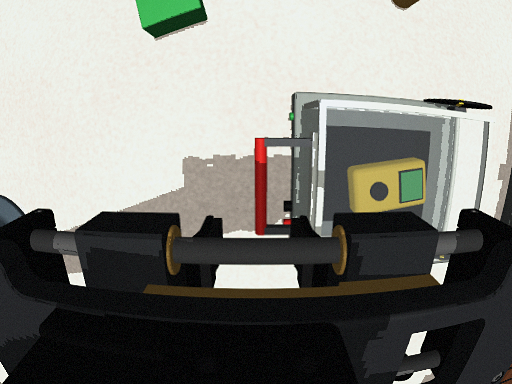

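Wrist view: the red bar runs from about (261,138) to (261,234), slightly right of centre, with the meter at (387,187) under the hood. The fingers straddle it left and right.

```bash
cat >> h.py <<'E'
def wray(s,u,v):
    p=eyes.camera_params('wrist');m=p['mtx'];M=p['mount']
    x,y=u-m[0,2],v-m[1,2];r=np.hypot(x,y);th=r/m[0,0]
    d=np.array([np.sin(th)*x/r,-np.sin(th)*y/r,-np.cos(th)])
    q=s['eef_rot'];W=R.from_quat([q[1],q[2],q[3],q[0]])
    return np.array(s['ee_pos'])+W.apply(M[:3,3]),W.apply(M[:3,:3]@d)
def wz(s,u,v,z):
    e,d=wray(s,u,v);return e+d*(z-e[2])/d[2]
E
python3 - <<'E'
from h import *
s=robot.get_state()
m=red(cv2.imread('pics/w1.png'),(250,130,275,240));v,u=np.nonzero(m)
for lo,hi in((v.min(),v.min()+3),(v.max()-2,v.max()+1)):
    k=(v>=lo)&(v<hi);print(lo,u[k].min(),u[k].max(),wz(s,u[k].mean(),v[k].mean(),.102))
for r in range(140,235,15): print(r,np.round(wz(s,u[v==r].mean(),r,.102),4),(v==r).sum())
# hinge disc
print('disc',wz(s,457,103,.042))
E
```

```text
138 255 264 [0.4715123  0.22282094 0.102     ]
232 256 264 [0.47935009 0.12812763 0.102     ]
140 [0.4714 0.2218 0.102 ] 9
155 [0.4734 0.2076 0.102 ] 11
170 [0.475  0.1931 0.102 ] 12
185 [0.4761 0.1783 0.102 ] 12
200 [0.4767 0.1631 0.102 ] 11
215 [0.4779 0.1475 0.102 ] 11
230 [0.4786 0.1313 0.102 ] 8
disc [0.73257614 0.29694992 0.042     ]
```

```bash
python3 -m inch '[[-2,3.5,20,-0.01,34],[0,0,30,0,34],[0,0,30,0,34],[0,0,25,0,34],[0,0,20,0,34],[0,0,14,0,34],[0,0,0,0,34]]'
```

```text
t: 3.58
ee_pos: [0.4751, 0.1755, 0.0907]
eef_rot: [-0.0, 0.678, 0.735, -0.001]
contact_force: [0.6, 0.4, 0.5]
grip_width: 0.0334
gripper_force: 0.0
```

```bash
python3 -m inch '[[0,0,0,0,0],[0,0,0,0,0],[0,0,0,0,0],[0,0,0,0,0]]'
python3 - <<'E'
import numpy as np
a0=np.arctan2(60,265);r=np.hypot(60,265)
p=lambda t:np.array([-r*np.cos(a0+t),r*np.sin(a0+t)])
T=np.arange(0,1.11,.06)
for a,b in zip(T[:-1],T[1:]): print(round(b,2),np.round(p(b)-p(a),1), np.round(p(b)-p(0),1))
for t in (.913,1.0,1.07,1.1):print(t,np.round(p(t)-p(0),1))
E
```

```text
t: 4.08
ee_pos: [0.4762, 0.176, 0.0919]
eef_rot: [0.0, 0.678, 0.735, 0.001]
contact_force: [-0.0, 0.4, 0.2]
grip_width: 0.0109
gripper_force: 30.0
0.06 [ 4.1 15.8] [ 4.1 15.8]
0.12 [ 5.  15.5] [ 9.1 31.3]
0.18 [ 5.9 15.2] [15.  46.5]
0.24 [ 6.8 14.8] [21.9 61.3]
0.3 [ 7.7 14.4] [29.6 75.6]
0.36 [ 8.6 13.9] [38.1 89.5]
0.42 [ 9.4 13.3] [ 47.5 102.8]
0.48 [10.2 12.7] [ 57.7 115.6]
0.54 [10.9 12.1] [ 68.6 127.7]
0.6 [11.6 11.4] [ 80.2 139.2]
0.66 [12.3 10.7] [ 92.4 149.9]
0.72 [12.9 10. ] [105.3 159.8]
0.78 [13.5  9.2] [118.8 169. ]
0.84 [14.   8.4] [132.8 177.4]
0.9 [14.5  7.5] [147.3 184.9]
0.96 [14.9  6.6] [162.2 191.5]
1.02 [15.3  5.7] [177.4 197.2]
1.08 [15.6  4.8] [193. 202.]
0.913 [150.5 186.4]
1.0 [172.3 195.4]
1.07 [190.4 201.3]
1.1 [198.3 203.4]
```

```bash
python3 -m inch '[[0,4.1,-15.8,0,0],[0,5,-15.5,0,0],[0,5.9,-15.2,0,0],[0,6.8,-14.8,0,0],[0,7.7,-14.4,0,0],[0,8.6,-13.9,0,0],[0,9.4,-13.3,0,0],[0,10.2,-12.7,0,0],[0,10.9,-12.1,0,0],[0,11.6,-11.4,0,0],[0,0,0,0,0]]'
```

```text
t: 5.45
ee_pos: [0.5519, 0.1818, 0.2333]
eef_rot: [-0.004, 0.678, 0.735, -0.003]
contact_force: [-17.8, -2.1, 15.5]
grip_width: 0.0112
gripper_force: 30.0
```

```bash
python3 -m inch '[[0,-3.5,-3.3,0,0],[0,0,0,0,0]]'
python3 - <<'E'
from h import *
s=robot.get_state();print(s['ft_torque'])
a,_=eyes.grab_frame('scene');b,_=eyes.grab_frame('wrist')
cv2.imwrite('pics/scene2.png',cv2.resize(a[150:350,170:370],(600,600),interpolation=cv2.INTER_CUBIC));cv2.imwrite('pics/w2.png',b)
E
```

```text
t: 5.7
ee_pos: [0.5526, 0.1819, 0.2343]
eef_rot: [0.0, 0.678, 0.735, 0.0]
contact_force: [0.5, 0.8, -3.0]
grip_width: 0.0111
gripper_force: 30.0
[-0.00421442  0.28004338  0.04865339]
```

View pics/scene2.png

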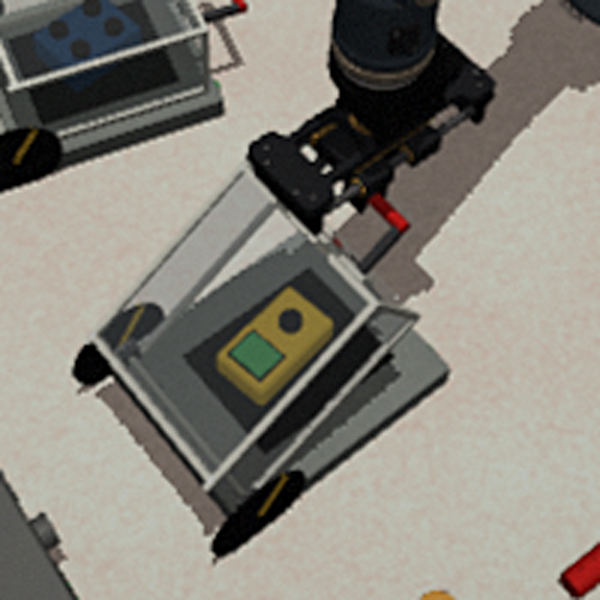

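View pics/w2.png

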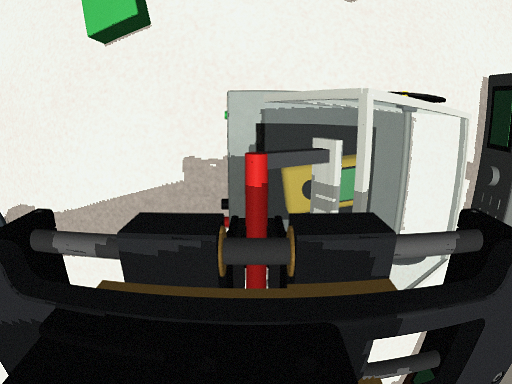

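The hood is held by its bar and the meter is visible under it. The stripes show at about (25,147), (135,320) and (272,495) in the crop. The grip is good, so I carry on along the arc.

```bash
python3 -m inch '[[0,12.2,-10.8,0,0],[0,12.8,-10.1,0,0],[0,13.4,-9.3,0,0],[0,13.9,-8.5,0,0],[0,0,0,0,0]]'
python3 - <<'E'
from h import *
s=robot.get_state();print(s['ft_torque'])
a,_=eyes.grab_frame('scene');b,_=eyes.grab_frame('wrist');cv2.imwrite('pics/scene3.png',a);cv2.imwrite('pics/w3.png',b)
cv2.imwrite('pics/s3c.png',cv2.resize(a[190:340,190:340],(600,600),interpolation=cv2.INTER_CUBIC))
m=red(b,(200,100,330,300));v,u=np.nonzero(m);print(v.min(),[ (r,u[v==r].mean(),(v==r).sum()) for r in range(v.min(),v.min()+60,6)])
m=red(a,(200,130,360,260));v,u=np.nonzero(m)
n,l,st,c=cv2.connectedComponentsWithStats(m);print(st,c)
E
```

```text
t: 6.42
ee_pos: [0.6054, 0.1859, 0.2747]
eef_rot: [0.0, 0.678, 0.735, 0.001]
contact_force: [-4.0, -0.8, 5.6]
grip_width: 0.011
gripper_force: 30.0
[-0.23402548  1.13855446  0.02784117]
152 [(152, np.float64(248.8), np.int64(5)), (158, np.float64(256.0), np.int64(23)), (164, np.float64(256.0), np.int64(23)), (170, np.float64(256.5), np.int64(22)), (176, np.float64(256.5), np.int64(22)), (182, np.float64(256.5), np.int64(22)), (188, np.float64(256.5), np.int64(22)), (194, np.float64(256.0), np.int64(21)), (200, np.float64(256.0), np.int64(21)), (206, np.float64(256.0), np.int64(23))]
[[     0      0    512    384 196463]
 [   238    130     14     23     72]
 [   277    217     14     13     67]
 [   280    230      3      2      6]] [[255.49379272 191.50642615]
 [244.25       141.34722222]
 [283.50746269 223.05970149]
 [281.         230.5       ]]
```

View pics/s3c.png

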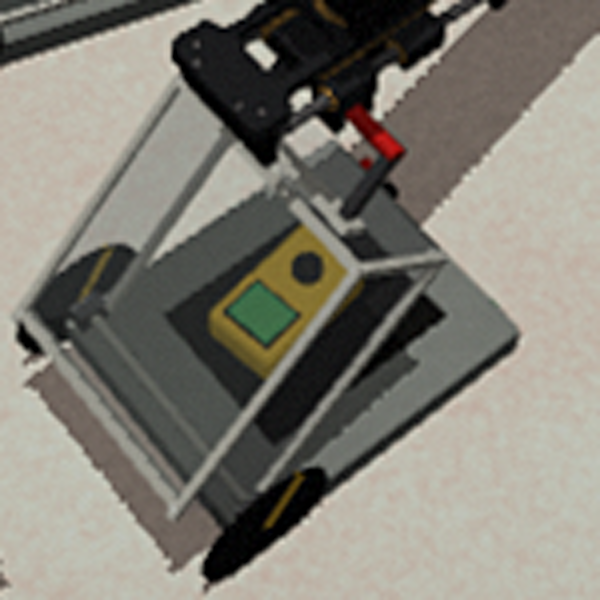

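The hood is clearly raised. In the crop, the near lower side edge runs from (265,485) to (440,262) and the near disc stripe from (270,525) to (300,478). I turn these into angles in the side planes.

```bash
cat >> h.py <<'E'
yaw=np.radians(4.7);X=np.array([np.cos(yaw),np.sin(yaw),0]);Y=np.array([-np.sin(yaw),np.cos(yaw),0])
H=np.array([.7396,.1972,.042])
def inpl(e,d,yc):
    t=(yc-(e-H)@Y)/(d@Y);p=e+t*d-H;return np.array([p@X,p[2]])
def ang(p,q): return np.degrees(np.arctan2(q[1]-p[1],-(q[0]-p[0])))
E
python3 - <<'E'
from h import *
f=lambda x,y:(190+x/4-.4,190+y/4-.4)
I=lambda x,y,yc:inpl(*ray('scene',*f(x,y)),yc)
for yc in(.08,.085):
    a,b=I(265,485,yc),I(440,262,yc);print('edge',a,b,ang(a,b),'from hinge',ang(np.zeros(2),b))
for yc in(.095,.1):
    a,b=I(270,525,yc),I(300,478,yc);print('stripe',a,b,ang(a,b))
a,b=I(178,512,.085),I(350,270,.085);print('upper edge',a,b,ang(a,b))
# bar end, near end centre
p=I(395,146,.047);print('bar',p,np.hypot(*p),np.degrees(np.arctan2(p[1],-p[0]))-12.76)
# wrist view: bar end row 156 -> ray; 
s=robot.get_state();e,d=wray(s,256.2,180);t=s['ee_pos']-H
print('tcp',t@X,t@Y,t[2]);
for z in(.002,.004,.006,.008,.01,.012): print(z,(wz(s,256.2,156,s['ee_pos'][2]+z)-H)@np.c_[X,Y])
E
```

```text
edge [-0.01278412  0.00107265] [-0.14751701  0.14107274] 46.09834352073557 from hinge 43.720785057232185
edge [-0.00865716  0.01712655] [-0.14150306  0.15516588] 46.098343520735696 from hinge 47.63684182128725
stripe [-0.00501062 -0.02455395] [-0.02892611  0.01643126] 59.73579334250196
stripe [-0.0008163  -0.00742128] [-0.02438215  0.03296474] 59.73579334250217
upper edge [0.05747594 0.07850253] [-0.06700935  0.23173657] 50.91005299997546
bar [-0.13165797  0.24749407] 0.28033397183244574 49.228623857724656
tcp -0.1356235654258267 -0.0003084401250850525 0.23218021208743075
0.002 [-0.13537971  0.04593429]
0.004 [-0.13537923  0.04620051]
0.006 [-0.13537875  0.04646674]
0.008 [-0.13537827  0.04673296]
0.01 [-0.13537778  0.04699918]
0.012 [-0.1353773   0.04726541]
```

```bash
python3 -m inch '[[0,11.2,-7.8,0,0],[0,12.4,-6.3,0,0],[0,12.7,-5.7,0,0],[0,13,-5,0,0],[0,13,-4.3,0,0],[0,0,0,0,0],[0,0,0,0,0]]'
cat > m.py <<'E'
import sys
from h import *
s=robot.get_state();k=sys.argv[1]
a,_=eyes.grab_frame('scene');b,_=eyes.grab_frame('wrist');cv2.imwrite(f'pics/w{k}.png',b)
cv2.imwrite(f'pics/s{k}.png',cv2.resize(a[190:340,190:340],(600,600),interpolation=cv2.INTER_CUBIC))
m=red(b,(200,140,330,210));v,u=np.nonzero(m);i=v>v.min()+8
p=(wz(s,u[i].mean(),v[i].mean(),s['ee_pos'][2]+.004)-H)@X
t=(s['ee_pos']-H)
for n,d in(('wrist',-p),('tcp',-t@X)):
    d+=.0007;al=np.arccos(d/.272);print(n,d,'theta deg',np.degrees(al)-12.76,'bar z-tcp',.272*np.sin(al)-t[2], 'alt',np.degrees(np.arctan2(t[2]+.010,d))-12.76)
print(s['contact_force'],s['joint_velocities'].round(3) if hasattr(s['joint_velocities'],'round') else '')
E
python3 m.py 4
```

```text
t: 7.4
ee_pos: [0.6668, 0.1906, 0.3022]
eef_rot: [0.001, 0.678, 0.735, 0.0]
contact_force: [-0.9, -1.7, 2.5]
grip_width: 0.0111
gripper_force: 30.0
wrist 0.07356115075970768 theta deg 61.54922711372786 bar z-tcp 0.001634655069832569 alt 62.0120719991993
tcp 0.07383466122350178 theta deg 61.489374299104846 bar z-tcp 0.0015576681164473083 alt 61.95809523111951
[-0.8834456  -1.65633563  2.47150149] [-0.003 -0.006  0.     0.011  0.001 -0.002 -0.001]
```

View pics/s4.png

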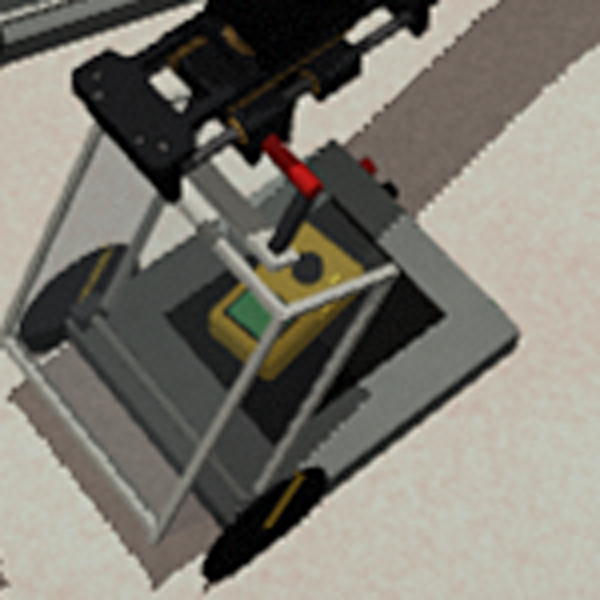

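The hood is past balance: in the crop the lower edge from (262,487) to (395,272) is now a little steeper than the stripe. I bring it back next.

```bash
python3 -m inch '[[0,-10.4,3.2,0,0],[0,-10.4,3.7,0,0],[0,-10.2,4.2,0,0],[0,-10,4.6,0,0],[0,0,0,0,0],[0,0,0,0,0]]'; python3 m.py 5
python3 - <<'E'
from h import *
f=lambda x,y:(190+x/4-.4,190+y/4-.4)
I=lambda x,y,yc:inpl(*ray('scene',*f(x,y)),yc)
a,b=I(262,487,.083),I(395,272,.083);print('peak edge',ang(a,b),ang(0*a,b))
E
```

```text
t: 8.25
ee_pos: [0.6254, 0.1874, 0.2861]
eef_rot: [-0.0, 0.678, 0.735, -0.0]
contact_force: [-1.2, -2.6, 3.9]
grip_width: 0.011
gripper_force: 30.0
wrist 0.11515877415374139 theta deg 52.191970517697065 bar z-tcp 0.002349922815497979 alt 52.85724502358746
tcp 0.11530561389084203 theta deg 52.15782355557864 bar z-tcp 0.0022812470855575195 alt 52.82978042924852
[-1.15003834 -2.61878543  3.94736695] [ 0.004  0.006  0.    -0.011  0.001  0.001  0.   ]
peak edge 60.19382834735615 59.84976259278504
```

View pics/s5.png

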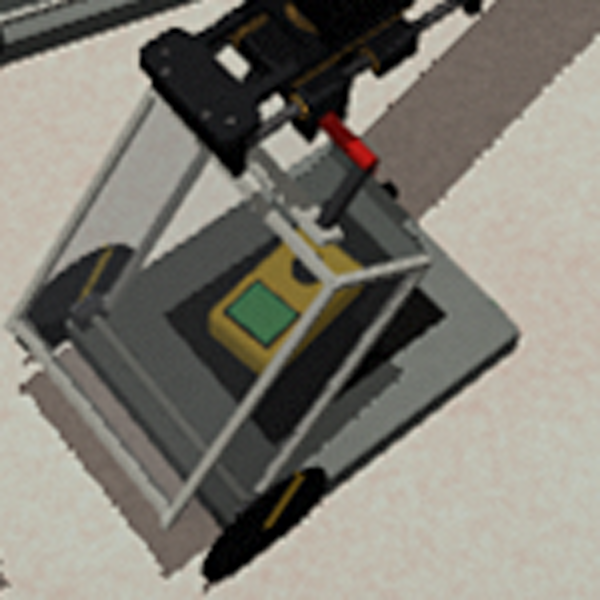

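The hood is back down and held; the lower edge in the crop runs from (262,487) to (425,265), shallower than the stripe. I check the angle by fitting lines at sub-pixel level.

```bash
python3 - <<'E'
from h import *
f=lambda p:(190+p[0]/4-.375,190+p[1]/4-.375)
def edge(im,p,q):
    g=im.max(2).astype(float);P=[]
    for y in range(int(q[1])+22,int(p[1])-22):
        x=p[0]+(q[0]-p[0])*(y-p[1])/(q[1]-p[1]);xs=np.arange(int(x-13),int(x+14));w=g[y,xs];w=np.clip(w-np.median(w)-20,0,None)
        if w.sum()>60:P.append([(w*xs).sum()/w.sum(),y])
    vx,vy,x0,y0=cv2.fitLine(np.float32(P),cv2.DIST_HUBER,0,.01,.01).ravel()
    X_=lambda y:(x0+vx*(y-y0)/vy,y)
    a,b=[inpl(*ray('scene',*f(X_(y))),.083) for y in(p[1],q[1])]
    r=np.array(P)[:,0]-[X_(y)[0] for y in np.array(P)[:,1]]
    return len(P),r.std().round(2),ang(a,b).round(2),a.round(3),b.round(3)
for k,lo in((3,((265,485),(440,262))),(4,((262,487),(395,272))),(5,((262,487),(425,265)))):
    print(k,'lower',edge(cv2.imread(f'pics/s{k}.png'),*lo))
for k,up in((4,((158,535),(283,318))),(5,((170,515),(335,288)))):
    print(k,'upper',edge(cv2.imread(f'pics/s{k}.png'),*up))
acc=np.mean([cv2.imread(f'pics/scene{i}.png').astype(float) for i in(0,1)],0)
for nm,(x0,y0,x1,y1),yc in(('near',(250,304,272,328),.1),('far',(203,254,222,275),-.1)):
    c=acc[y0:y1,x0:x1] if nm=='near' else cv2.imread('pics/scene3.png').astype(float)[y0:y1,x0:x1]
    w=np.clip((c[...,2]+c[...,1])/2-c[...,0]-25,0,None);yy,xx=np.mgrid[y0:y1,x0:x1]
    mu=np.array([(w*xx).sum(),(w*yy).sum()])/w.sum();D=np.stack([xx-mu[0],yy-mu[1]],-1).reshape(-1,2)
    C=(D*w.reshape(-1,1)).T@D/w.sum();l,V=np.linalg.eigh(C);v=V[:,1];v=v if v[1]<0 else -v
    a,b=[inpl(*ray('scene',*(mu+v*t)),yc) for t in(-6,6)];print(nm,mu,l,ang(a,b),a,b)
E
```

```text
[ WARN:0@0.633] global loadsave.cpp:275 findDecoder imread_('pics/s3.png'): can't open/read file: check file path/integrity
Traceback (most recent call last):
AttributeError: 'NoneType' object has no attribute 'max'
```

```bash
cp pics/s3c.png pics/s3.png; python3 - <<'E'
from h import *
f=lambda p:(190+p[0]/4-.375,190+p[1]/4-.375)
def edge(im,p,q):
    g=im.max(2).astype(float);P=[]
    for y in range(int(q[1])+22,int(p[1])-22):
        x=p[0]+(q[0]-p[0])*(y-p[1])/(q[1]-p[1]);xs=np.arange(int(x-13),int(x+14));w=g[y,xs];w=np.clip(w-np.median(w)-20,0,None)
        if w.sum()>60:P.append([(w*xs).sum()/w.sum(),y])
    vx,vy,x0,y0=cv2.fitLine(np.float32(P),cv2.DIST_HUBER,0,.01,.01).ravel()
    X_=lambda y:(x0+vx*(y-y0)/vy,y)
    a,b=[inpl(*ray('scene',*f(X_(y))),.083) for y in(p[1],q[1])]
    r=np.array(P)[:,0]-[X_(y)[0] for y in np.array(P)[:,1]]
    return len(P),r.std().round(2),ang(a,b).round(2),a.round(3),b.round(3)
for k,lo in((3,((265,485),(440,262))),(4,((262,487),(395,272))),(5,((262,487),(425,265)))):
    print(k,'lower',edge(cv2.imread(f'pics/s{k}.png'),*lo))
for k,up in((4,((158,535),(283,318))),(5,((170,515),(335,288)))):
    print(k,'upper',edge(cv2.imread(f'pics/s{k}.png'),*up))
acc=np.mean([cv2.imread(f'pics/scene{i}.png').astype(float) for i in(0,1)],0)
for nm,(x0,y0,x1,y1),yc in(('near',(250,304,272,328),.1),('far',(203,254,222,275),-.1)):
    c=acc[y0:y1,x0:x1] if nm=='near' else cv2.imread('pics/scene3.png').astype(float)[y0:y1,x0:x1]
    w=np.clip((c[...,2]+c[...,1])/2-c[...,0]-25,0,None);yy,xx=np.mgrid[y0:y1,x0:x1]
    mu=np.array([(w*xx).sum(),(w*yy).sum()])/w.sum();D=np.stack([xx-mu[0],yy-mu[1]],-1).reshape(-1,2)
    C=(D*w.reshape(-1,1)).T@D/w.sum();l,V=np.linalg.eigh(C);v=V[:,1];v=v if v[1]<0 else -v
    a,b=[inpl(*ray('scene',*(mu+v*t)),yc) for t in(-6,6)];print(nm,mu,l,ang(a,b),a,b)
E
```

```text
3 lower (173, np.float64(0.57), np.float64(46.76), array([-0.008,  0.013]), array([-0.14 ,  0.154]))
4 lower (167, np.float64(0.62), np.float64(60.63), array([-0.005,  0.016]), array([-0.101,  0.187]))
5 lower (178, np.float64(0.67), np.float64(50.58), array([-0.006,  0.014]), array([-0.128,  0.164]))
4 upper (115, np.float64(0.27), np.float64(60.89), array([0.075, 0.066]), array([-0.018,  0.232]))
5 upper (156, np.float64(0.65), np.float64(52.04), array([0.062, 0.078]), array([-0.052,  0.225]))
near [260.56114327 314.76591896] [ 0.22627823 20.84326459] 58.43484825128739 [-0.00133443 -0.00100525] [-0.02196225  0.03257053]
far [213.39173228 258.23818898] [ 0.1228036  10.89141768] 56.75564362042906 [-8.99724486e-05  5.12833549e-03] [-0.02206131  0.0386474 ]
```

```bash
python3 -m inch '[[0,1.5,-1.3,0,0],[0,0,0,0,0],[0,0,0,0,0],[0,0,0,0,0],[0,0,0,0,0],[0,0,0,0,0],[0,0,0,0,0]]'; python3 m.py 6
```

```text
t: 9.22
ee_pos: [0.6271, 0.1876, 0.2869]
eef_rot: [0.0, 0.678, 0.735, -0.0]
contact_force: [1.8, -3.9, -2.6]
grip_width: 0.0111
gripper_force: 30.0
wrist 0.11345955114173906 theta deg 52.58643117021243 bar z-tcp 0.002260843457427081 alt 53.24927677196465
tcp 0.11363199814874603 theta deg 52.54645617488125 bar z-tcp 0.0021816231023849553 alt 53.21693641024752
[ 1.75618667 -3.92946626 -2.64118454] [ 0.001  0.001  0.    -0.    -0.     0.003  0.002]
```

The hood is steady at 51.8–52.6°, with the bar firmly gripped and the forces small, so I hand in.

```bash
python3 -c "from station import job_done; print(job_done())"
```

```text
the job is handed in; nothing more can be done
None
```

I raised the left hood, the one over the multimeter, to about 61° (roughly 4° past balance), brought it back, and handed in at 9.2 s with it still gripped at about 52°, roughly 5° below balance; I did not touch the right hood or anything else on the bench.

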